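Empty the dipper of spacer rings and tare it on the scale

TASK

Take the check weight off the bench scale and stand it on its round rubber rest. Tip all the rings out of the dipper pot into the tray that already holds rings like them (not the one with bolts), then stand the empty pot upright on the scale, its whole foot on the plate and nothing else there. Do not push or knock over the oil bottle, the tin or the spanner.

Things in the scene. Friction and masses are not known exactly. Their poses are not given: they have to be found in the camera images.
- pot: Aluminium dipper pot (0.15 kg) holding four rings: round, outside diameter 72 mm at the foot flaring to 114 at the rim, 58 high, wall 3, floor 4. Origin: centre of its underside; z up. A flat-sided bar handle (106 x 14 x 18 mm deep) points along its -x, rising outwards at 25 degrees from 53 mm off the axis at height 48 to 146 mm off at height 91.
- pot_grip (a point): Middle of the pot's handle: 98 mm from the pot's axis towards its -x, 69 mm above its underside. The handle's two flat sides face the pot's +y and -y, 14 mm apart.
- pot_mouth (a point): Centre of the pot's mouth, 58 mm above its underside; same axes as the pot.
- ring0: One of the four rings that start in the pot: dark steel spacer ring, outside diameter 30, bore 17, thickness 10 mm, 35 g. Origin: centre of one flat face (the lower one as built); z along its axis.
- ring1: One of the four rings that start in the pot: dark steel spacer ring, outside diameter 30, bore 17, thickness 10 mm, 35 g. Origin: centre of one flat face (the lower one as built); z along its axis.
- ring2: One of the four rings that start in the pot: dark steel spacer ring, outside diameter 30, bore 17, thickness 10 mm, 35 g. Origin: centre of one flat face (the lower one as built); z along its axis.
- ring3: One of the four rings that start in the pot: dark steel spacer ring, outside diameter 30, bore 17, thickness 10 mm, 35 g. Origin: centre of one flat face (the lower one as built); z along its axis.
- tray_rings: Fixed tray of dark sheet steel, open on top, 180 x 200 x 45 mm outside (x, y, z), walls and floor 3 mm. Origin: centre of its underside, on the bench. It already holds two loose rings of the same kind. The pot's rings belong here.
- tray_bolts: Fixed tray of dark sheet steel, open on top, 180 x 200 x 45 mm outside (x, y, z), walls and floor 3 mm. Origin: centre of its underside, on the bench. It already holds two hexagon-head bolts. Which of the two trays stands left or right varies.
- scale: Fixed bench scale: grey housing 200 x 190 mm with a square steel pan 150 x 150 mm, its top 66 mm above the bench. Origin: under the pan's middle, at bench height. On its +x side (away from the robot) a 22 mm column, 112 mm from the origin, carries a black indicator head, 120 mm wide along y, 127 to 203 mm above the bench, its near face 93 mm from the origin.
- pan (a point): Middle of the top of the scale's square pan, 150 x 150 mm.
- weight: Steel check weight, 0.5 kg: plain cylinder 40 mm in diameter and 44 mm high, then a narrow neck and a round knob 22 mm in diameter whose top is 66 mm above the foot. Origin: centre of its underside; z up. Starts standing on the scale's pan.
- rest: Fixed round rest of black rubber for the weight, 90 mm in diameter, 6 mm high, flat on the bench. Origin: centre of its underside.
- oil: Bystander: grey plastic oil bottle, 56 mm in diameter, 160 mm high, standing. Origin: centre of its underside.
- tin: Bystander: closed grey metal tin, 60 mm in diameter, 55 mm high, standing beyond the scale. Origin: centre of its underside.
- spanner: Bystander: steel spanner lying flat on the bench, 150 mm long along its x, about 10 mm high. Origin: underside, at its middle.
Not all that is in view belongs to the job. There is more than one size of the pot; the job needs the middle-sized.

How it is judged:
On the way:
1. the pot is tipped up, its mouth over the tray that holds rings (angle between pot's own z axis and vertical above 1.2 rad and horizontal distance between pot_mouth and tray_rings below 0.15 m), for 0.1 s.
At the end, for the whole second after the job is handed in: All four rings at rest inside the tray that holds rings (below 50 mm); pot upright (0.1 rad), at rest on the pan, axis within 42 mm of its middle along each side; weight upright (0.1 rad), at rest on the rubber rest, within 28 mm of its centre (x of ring0 in the frame of tray_rings between -0.09 and 0.09 m and y of ring0 in the frame of tray_rings between -0.1 and 0.1 m and z of each of ring0, ring1, ring2, ring3 in the frame of tray_rings below 0.05 m and linear speed of each of ring0, ring1, ring2, ring3 below 0.03 m/s and x of ring1 in the frame of tray_rings between -0.09 and 0.09 m and y of ring1 in the frame of tray_rings between -0.1 and 0.1 m and x of ring2 in the frame of tray_rings between -0.09 and 0.09 m and y of ring2 in the frame of tray_rings between -0.1 and 0.1 m and x of ring3 in the frame of tray_rings between -0.09 and 0.09 m and y of ring3 in the frame of tray_rings between -0.1 and 0.1 m and angle between each of pot, weight's own z axis and vertical below 0.1 rad and x of pot in the frame of pan between -0.042 and 0.042 m and y of pot in the frame of pan between -0.042 and 0.042 m and z of pot in the frame of pan between -0.006 and 0.006 m and linear speed of each of pot, weight below 0.02 m/s and horizontal distance between weight and rest below 0.028 m and height (world z) of weight between 0.002 and 0.012 m); the robot touches nothing.
It fails at once if a bystander (oil) is pushed 30 mm or more or tipped over 0.4 rad (distance of oil from where it was at the start of the episode above 0.03 m or angle between oil's own z axis and vertical above 0.4 rad).
It fails at once if a bystander (tin) is pushed 30 mm or more or tipped over 0.4 rad (distance of tin from where it was at the start of the episode above 0.03 m or angle between tin's own z axis and vertical above 0.4 rad).
It fails at once if a bystander (spanner) is pushed 30 mm or more (distance of spanner from where it was at the start of the episode above 0.03 m).
It also fails if it takes over 72 s, if anything falls off the work surface, if the arm or the gripper's body presses on something with over 40 N, if the wrist force passes 120 N, or if a joint passes its speed limit or range.

ROBOT

A 6-joint arm with a two-finger parallel gripper is mounted at the origin on the work surface. World frame = base frame: x ahead of the robot, y to its left, z up, the work surface at z = 0. Lengths are in m, angles in rad, forces in N, time in s.
With the tool pointing down it reaches from about 0.375 to 0.9 m from the base axis. Payload 3.1 kg.
Tool frame: the origin (TCP) lies between the finger pads; the fingertips stand 8 mm ahead of it and the grasp point (between the pads) lies 11 mm behind it; z points along the fingers, y is the line along which they close (so a half turn about z gives the same grasp; the last joint's range is limited). The gripper opens to 87 mm and grips with 3 to 60 N. Pads are 19 mm wide; open, the fingers measure 117 mm over their backs; the gripper's body (75 mm by 190 mm) begins 51 mm behind the grasp point.
Start: joints at [1.109, 0.527, 1.433, -0, 1.181, -0.178], TCP at [0.174, 0.6, 0.204] pointing down, gripper open.
Joint ranges: [-3.08, 3.08], [-0.75, 2.2], [0.22, 2.44], [-1.43, 4.57], [0, 2.65], [-2.85, 2.85]. Speed limits (rad/s): [2.79, 2.79, 3.14, 3.14, 3.14, 3.14].

INTERFACE

Orientations are given as a unit quaternion [x, y, z, w].
In Python, from rig import robot gives the robot as it stands.
- The arm moves only by the tool move_arm, never from a script. Its argument "motion" is text: rows parted by semicolons, each of 5 numbers parted by spaces: the opening, from -1 (shut) to 1 (fully open), then the shift along the tool's x, y, z normalised to -1 to 1, where 1 is 0.2 m, then the turn about the tool's z normalised to -1 to 1, where 1 is pi rad. A call has 1 to 12 rows; each row is the pose to reach, as a shift and turn from the pose commanded when the call began, along the tool's axes at that moment, turning the shorter way round; what a row does not reach only later rows make up. A row lasts 1/12 s, in which the tool goes at most 41.7 mm and 7.16 degrees, less where a joint would pass 70% of its speed; a pose out of reach is approached as far as the arm can. A call with a number of a shift or a turn outside -1 to 1 is refused whole. A call with a gripper value outside its range is refused whole. The fingers move at their own pace and stop on an object; "newtons" is the grip in N (left out, the last holds). Time passes only in rows, so rows that repeat a pose let the fingers close. It gives the time, the measured TCP pose, the force, the opening and the grip force at its end, in the units of the state.
- robot.get_obs(): the state, without advancing time (a new reading comes with each control period).
- robot.camera(name): name is "scene" or "top" or "wrist"; returns (picture, depth): 480x640x3 uint8, red, green, blue; 480x640 float32, m along the optical axis (not along the pixel's ray), 0 where there is no reading.
- robot.camera_model(name): a dict with "mtx" (3x3 intrinsics, pixels), "position" and "attitude" of the camera in the world. Camera axes: x right, y down, z forward; pixel columns grow to the right and rows downward; lengths in m; the calibration is good to about 2 mm. A picture is of the moment at which its call begins: read the wrist's pose just before it. camera_model takes no time and is no camera call; for the wrist camera it gives the pose at the moment of the call.
- robot.hand_in(): hands the job in; it is judged then, once.
The state is a dict: "time": time; "q": joint angles; "joint_velocities": joint speeds; "joint_torque": joint torques, N m; "position": TCP position; "tool_rot": TCP orientation; "ft_force": force on the tool from outside, world axes, zero at the start; "moment": the same for the moment, N m; "grip_width": finger opening in m; "grip_force": force on a finger pad.
Only numpy, scipy, OpenCV 4.12 (cv2) and the standard library are available. Lean on these libraries where they do the work, as an engineer would, in place of code of your own. Each camera call takes 0.05 s, during which the arm holds its last target. There are 200 camera calls.

## Working session

There is one attempt and no reset: what is moved stays moved. The work goes in short steps, Python scripts to look and compute and a tool call to move; the robot and the scene stay as the last step left them, time stands still between calls to the robot, and variables do not carry over. Pictures are saved under pics/ and viewed, at most 10 in all, crops included, and the job is handed in when it is done.

Besides the shell and the picture viewer there is one more tool, called after ">>>" as name(argument=value, ...), one argument or row to a line, values as JSON. move_arm: Moves the arm, as the interface text tells. Its arguments: {"type":"object","properties":{"motion":{"type":"string"},"newtons":{"type":"number"}},"required":["motion"]}

```bash
mkdir -p pics; ls; python3 - <<'E'
from rig import robot
import cv2, numpy as np
for n in ["scene","top"]:
    p,d=robot.camera(n); cv2.imwrite(f"pics/{n}0.png",p[:,:,::-1]); np.savez(f"pics/{n}0.npz",p=p,d=d)
    print(n,robot.camera_model(n),(d>0).mean())
o=robot.get_obs(); print(o)
E
```

```text
pics
scene {'mtx': array([[537.72066344,   0.        , 308.07718662],
       [  0.        , 537.72066344, 241.08256145],
       [  0.        ,   0.        ,   1.        ]]), 'position': array([ 1.00889988, -0.71547002,  1.05042346]), 'attitude': array([ 0.8861133 ,  0.31311667, -0.11625776, -0.32131806])} 0.9961490885416666
top {'mtx': array([[544.58453425,   0.        , 316.21106412],
       [  0.        , 544.58453425, 243.05786614],
       [  0.        ,   0.        ,   1.        ]]), 'position': array([ 0.27583275, -0.05409216,  1.36043795]), 'attitude': array([ 0.71055711, -0.69843187,  0.0601531 , -0.06068869])} 0.9959928385416666
{'time': 0.1, 'q': array([ 1.10948090e+00,  5.28339111e-01,  1.43377967e+00, -3.92015840e-05,
        1.18140871e+00, -1.78520418e-01]), 'joint_velocities': array([-0.0008745 , -0.00100911, -0.00390611,  0.00218482,  0.00085181,
        0.0006091 ]), 'joint_torque': array([ 6.31641615e-05, -4.40984201e+01, -1.77150053e+01,  6.34590187e-02,
        5.33821899e-02, -2.37590325e-05]), 'position': array([0.17407904, 0.59953849, 0.20328873]), 'tool_rot': array([ 1.40919361e-01,  9.90020605e-01, -9.24031071e-04, -2.87034772e-04]), 'ft_force': array([0.73813009, 0.76087042, 1.14379036]), 'moment': array([-0.02809746,  0.01592149, -0.02787085]), 'grip_force': 0.0, 'grip_width': 0.08730470332856367}
```

View pics/top0.png

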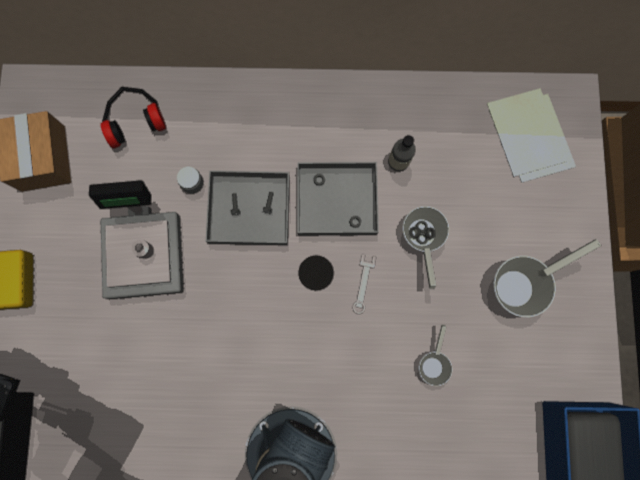

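View pics/scene0.png

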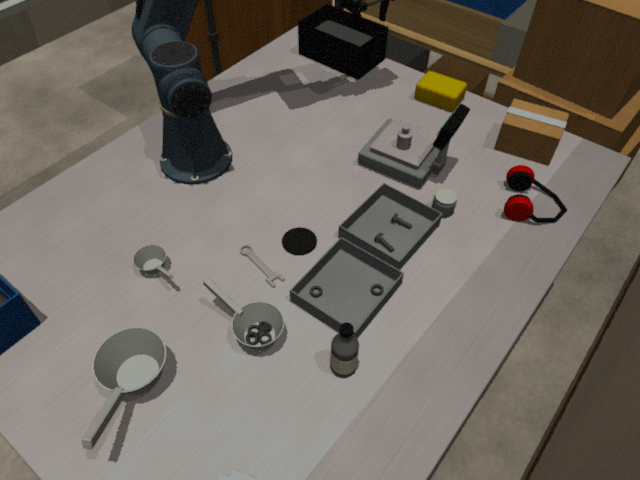

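The top view shows three pots: small at (433,368), medium with rings at (425,230) and large at (524,287). The medium one is the job's pot, because it holds the four rings and its size lies between the others. The rings tray is at (337,199), the bolts tray at (248,208), the weight at (142,248), the rest at (316,272), the oil bottle at (402,153), the tin at (189,180) and the spanner at (364,284). I'll measure these and check the pot in a crop.

```bash
cat > h.py <<'E'
import numpy as np, cv2
from rig import robot
from scipy.spatial.transform import Rotation as R
def cloud(n,d,m=None):
    m=m or robot.camera_model(n); K=m["mtx"]
    v,u=np.mgrid[:480,:640]
    P=np.stack([(u-K[0,2])/K[0,0]*d,(v-K[1,2])/K[1,1]*d,d],-1)
    return P@R.from_quat(m["attitude"]).as_matrix().T+m["position"]
def blob(P,d,lo,hi,zlo,zhi):
    "points in an xy box and a height band"
    k=(d>0)&(P[...,0]>lo[0])&(P[...,0]<hi[0])&(P[...,1]>lo[1])&(P[...,1]<hi[1])&(P[...,2]>zlo)&(P[...,2]<zhi)
    return P[k]
def circ(p):
    A=np.c_[2*p,np.ones(len(p))]; s=np.linalg.lstsq(A,(p**2).sum(1),rcond=None)[0]
    return s[:2],np.sqrt(s[2]+s[:2]@s[:2])
E
python3 - <<'E'
from h import *
np.set_printoptions(precision=4,suppress=True)
z=np.load("pics/top0.npz"); p,d=z["p"],z["d"]; P=cloud("top",d)
for n,(u,v) in dict(bench=(316,350),weight=(142,248),rest=(316,272),pot=(425,230),trayR=(337,199),oil=(404,143),tin=(189,175),sp=(364,284),handle=(432,285),headtop=(120,185),pan=(120,270),big=(524,287)).items(): print(n,P[v,u])
s=np.load("pics/scene0.npz"); Q=cloud("scene",s["d"]); 
box=lambda a:(a.mean(0),len(a))
def rect(a): return cv2.minAreaRect((a[:,:2]*1000).astype(np.float32))
c=P[230,425]
for nm,P_,d_ in (("top",P,d),("scene",Q,s["d"])):
    a=blob(P_,d_,P[248,142][:2]-.04,P[248,142][:2]+.04,.118,.14); print(nm,"weight knob",rect(a),a[:,2].max())
    a=blob(P_,d_,c[:2]-.075,c[:2]+.075,.054,.06); print(nm,"pot rim",rect(a),cv2.minEnclosingCircle((a[:,:2]*1000).astype(np.float32)),len(a))
    a=blob(P_,d_,P[285,432][:2]-[.06,.06],P[285,432][:2]+[.055,.06],.064,.12); print(nm,"handle",rect(a),a.mean(0),a.max(0),len(a))
    a=blob(P_,d_,P[199,337][:2]-.14,P[199,337][:2]+.14,.04,.05); 
    a=a[np.abs(a[:,1]-P[199,337][1])<.118]; print(nm,"tray",rect(a),len(a))
    a=blob(P_,d_,P[248,142][:2]-.11,P[248,142][:2]+.11,.06,.072); print(nm,"pan",rect(a),len(a))
# rest by colour
g=cv2.inRange(p,(0,0,0),(30,30,30)); n,l,st,ct=cv2.connectedComponentsWithStats(g)
k=l[272,316]; print("rest",P[l==k].mean(0),rect(P[l==k]))
cv2.imwrite("pics/crop1.png",cv2.resize(p[170:330,280:480,::-1],None,fx=4,fy=3.75,interpolation=cv2.INTER_CUBIC)[:600])
E
```

```text
bench [ 0.2447 -0.0551 -0.004 ]
weight [0.4703 0.3476 0.1285]
rest [ 0.4363 -0.0518  0.0072]
pot [ 0.5468 -0.3248  0.0128]
trayR [ 0.6258 -0.1024  0.0039]
oil [ 0.723  -0.2509  0.1554]
tin [0.6664 0.267  0.059 ]
sp [ 0.4083 -0.1718  0.0074]
handle [ 0.3993 -0.3208  0.1024]
headtop [0.5978 0.3818 0.2029]
pan [0.426  0.4168 0.066 ]
big [ 0.408  -0.5711  0.0037]
top weight knob ((470.5941162109375, 353.1551513671875), (22.0140438079834, 18.50038719177246), 83.61453247070312) 0.13697002502026012
top pot rim ((541.7861938476562, -317.99713134765625), (111.45668029785156, 110.59412384033203), 44.32202911376953) ((535.5701293945312, -318.047607421875), 61.658634185791016) 186
top handle ((422.83758544921875, -322.8585510253906), (61.838287353515625, 15.819744110107422), 4.162912845611572) [ 0.4224 -0.3213  0.0861] [ 0.4541 -0.313   0.1024] 183
top tray ((620.285400390625, -102.80674743652344), (181.91348266601562, 198.62432861328125), 1.4445054531097412) 393
top pan ((485.2648620605469, 381.0125732421875), (186.69482421875, 151.45187377929688), 6.315176963806152) 3436
scene weight knob ((478.8553161621094, 350.25543212890625), (21.1649112701416, 14.938304901123047), 25.642127990722656) 0.136945578388858
scene pot rim ((542.184326171875, -316.9941101074219), (111.15504455566406, 114.00446319580078), 44.27650833129883) ((536.8821411132812, -319.9610290527344), 61.50522232055664) 273
scene handle ((423.46875, -323.65972900390625), (61.832672119140625, 15.302321434020996), 2.370767116546631) [ 0.426  -0.3249  0.0851] [ 0.4543 -0.315   0.1026] 231
scene tray ((621.3902587890625, -101.61631774902344), (182.31671142578125, 206.29058837890625), 1.2550358772277832) 621
scene pan ((486.0500183105469, 381.2705383300781), (187.26023864746094, 158.69024658203125), 6.8173394203186035) 1575
rest [ 0.563  -0.0764 -0.0342] ((587.6314697265625, -83.8646240234375), (1297.274169921875, 2498.61767578125), 0.4409078061580658)
```

View pics/crop1.png

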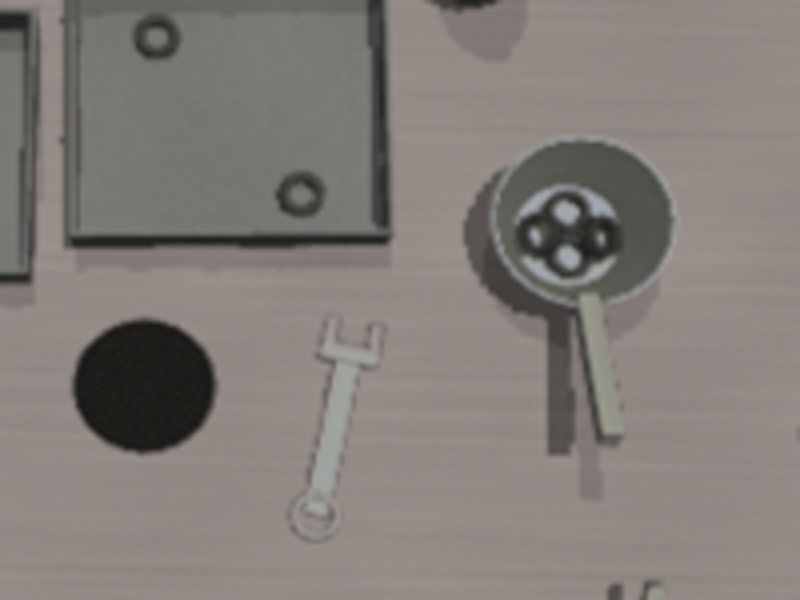

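The crop shows the medium pot with four rings at crop (580,220), its handle running towards (610,435), and the tray with two rings beside it. Next I'll refine the pan, rest and weight, and plan the first moves.

```bash
python3 - <<'E'
from h import *
np.set_printoptions(precision=4,suppress=True)
z=np.load("pics/top0.npz"); p,d=z["p"],z["d"]; P=cloud("top",d)
s=np.load("pics/scene0.npz"); sp,sd=s["p"],s["d"]; Q=cloud("scene",sd)
rect=lambda a:cv2.minAreaRect((a[:,:2]*1000).astype(np.float32))
for nm,P_,d_,pp in (("top",P,d,p),("scene",Q,sd,sp)):
    a=blob(P_,d_,(.43,.31),(.52,.40),.126,.14); print(nm,"knobtop",a.mean(0),len(a))
    a=blob(P_,d_,(.43,.31),(.52,.40),.085,.12); print(nm,"body",a.mean(0),a.min(0),a.max(0),len(a))
    k=(d_>0)&(np.abs(P_[...,0]-.436)<.07)&(np.abs(P_[...,1]+.052)<.07)&(pp.max(-1)<45); print(nm,"rest",circ(np.array([[0,0],[1,0],[0,1.]]))[1]*0,rect(P_[k]),k.sum())
    a=blob(P_,d_,(.38,.28),(.60,.49),.060,.072); h,x,y=np.histogram2d(a[:,0],a[:,1],[22,21]); 
    b=a[a[:,0]<.545]; print("pan corners",cv2.boxPoints(rect(b)).round(1).tolist())
    a=blob(P_,d_,(.5,.27),(.7,.5),.14,.22); print("head",rect(a),a.min(0),a.max(0))
    a=blob(P_,d_,(.6,-.32),(.82,-.2),.03,.17); print("oil",rect(a))
    a=blob(P_,d_,(.28,-.25),(.53,-.11),.004,.02); print("spanner",a.min(0),a.max(0))
E
```

```text
top knobtop [0.468  0.3504 0.1308] 10
top body [0.4715 0.3543 0.109 ] [0.4535 0.3376 0.0851] [0.4926 0.3773 0.1193] 248
top rest 0.0 ((434.791259765625, -50.934486389160156), (83.37420654296875, 82.09805297851562), 44.84043502807617) 898
pan corners [[384.20001220703125, 446.0], [400.79998779296875, 295.5], [550.9000244140625, 312.1000061035156], [534.2999877929688, 462.6000061035156]]
head ((584.3153686523438, 391.1077880859375), (45.752281188964844, 121.54913330078125), 6.439817905426025) [0.5569 0.3298 0.1401] [0.6118 0.4537 0.208 ]
oil ((683.2756958007812, -227.34866333007812), (55.29385757446289, 160.77029418945312), 52.78794860839844)
spanner [ 0.28   -0.2497  0.004 ] [ 0.5299 -0.1103  0.0162]
scene knobtop [0.48   0.351  0.1303] 14
scene body [0.4797 0.3489 0.1048] [0.4545 0.3348 0.0853] [0.4965 0.3785 0.1192] 192
scene rest 0.0 ((435.6982116699219, -52.406455993652344), (84.90897369384766, 87.67878723144531), 27.291322708129883) 714
pan corners [[386.0, 450.5], [402.1000061035156, 291.79998779296875], [552.9000244140625, 307.1000061035156], [536.7999877929688, 465.79998779296875]]
head ((587.48486328125, 388.9682922363281), (44.00517272949219, 122.56745147705078), 5.858685493469238) [0.5671 0.3272 0.1401] [0.6149 0.4513 0.2074]
oil ((688.4214477539062, -224.99032592773438), (67.07621765136719, 169.44287109375), 53.90326690673828)
spanner [ 0.281  -0.2495  0.004 ] [ 0.5296 -0.1109  0.014 ]
```

```bash
cat >> h.py <<'E'
def plan(*wps):
    "world waypoints (x,y,z,closing angle deg) -> shift/turn in the present tool axes, normalised; rows needed"
    o=robot.get_obs(); M=R.from_quat(o["tool_rot"]).as_matrix(); p0=o["position"]
    a0=np.degrees(np.arctan2(M[1,1],M[0,1]))
    print("t",round(o["time"],2),"at",p0.round(4),"ang",round(a0,1),"w",round(o["grip_width"],4),"f",o["ft_force"].round(1))
    last=p0
    for w in wps:
        w=np.array(w,float); s=M.T@(w[:3]-p0)/.2; t=-((w[3]-a0+180)%360-180)/180
        print(s.round(3),"turn",round(t,3),"rows",round(np.linalg.norm(w[:3]-last)/.0417,1)); last=w[:3]
E
python3 -c "
from h import *
plan((.32,.48,.204,83),(.4745,.356,.2,93),(.4745,.356,.082,93))"
```

```text
t 0.1 at [0.1741 0.5995 0.2033] ang 73.8 w 0.0873 f [0.7 0.8 1.1]
[-0.867 -0.37  -0.003] turn -0.051 rows 4.5
[-1.782 -0.75   0.017] turn -0.107 rows 4.8
[-1.782 -0.749  0.607] turn -0.107 rows 2.8
```

>>> move_arm(
  motion="1 -0.87 -0.37 0 -0.107;1 -0.87 -0.37 0 -0.107;1 -0.87 -0.37 0 -0.107;1 -0.87 -0.37 0 -0.107;1 -0.87 -0.37 0 -0.107;1 -0.87 -0.37 0 -0.107;1 -0.87 -0.37 0 -0.107",
)

```text
time: 0.68
position: [0.3217, 0.4795, 0.2038]
tool_rot: [-0.025, 1.0, -0.0, -0.001]
ft_force: [-0.7, 0.3, 0.1]
grip_width: 0.0869
grip_force: 0.0
```

```bash
python3 -c "
from h import *
plan((.4745,.356,.2,93),(.4745,.356,.082,93))"
```

```text
t 0.68 at [0.3217 0.4795 0.2038] ang 92.9 w 0.0869 f [-0.7  0.3  0.1]
[-0.732 -0.655  0.018] turn -0.001 rows 4.7
[-0.733 -0.655  0.608] turn -0.001 rows 2.8
```

>>> move_arm(
  motion="1 -0.73 -0.655 0.02 0;1 -0.73 -0.655 0.02 0;1 -0.73 -0.655 0.02 0;1 -0.73 -0.655 0.02 0;1 -0.73 -0.655 0.02 0;1 -0.73 -0.655 0.2 0;1 -0.73 -0.655 0.4 0;1 -0.73 -0.655 0.58 0;1 -0.73 -0.655 0.58 0;1 -0.73 -0.655 0.58 0",
)

```text
time: 1.52
position: [0.4711, 0.3579, 0.0863]
tool_rot: [-0.027, 1.0, -0.001, -0.003]
ft_force: [-0.2, 0.3, 0.1]
grip_width: 0.0871
grip_force: 0.0
```

>>> move_arm(
  motion="-1 0 0 0 0;-1 0 0 0 0;-1 0 0 0 0;-1 0 0 0 0;-1 0 0 0 0;-1 0 0 0 0;-1 0 0 0 0;-1 0 0 0 0",
  newtons=30,
)

```text
time: 2.18
position: [0.4737, 0.3575, 0.0884]
tool_rot: [-0.027, 1.0, 0.0, 0.0]
ft_force: [-0.4, -0.5, -0.7]
grip_width: 0.0415
grip_force: 0.0
```

>>> move_arm(
  motion="-1 0 0 -0.1 0;-1 0 0 -0.25 0;-1 0 0 -0.4 0;-1 0 0 -0.4 0;-1 0 0 -0.4 0;-1 0 0 -0.4 0",
)

```text
time: 2.68
position: [0.473, 0.3572, 0.1677]
tool_rot: [-0.027, 1.0, -0.0, -0.001]
ft_force: [0.1, 0.2, 0.2]
grip_width: 0.0039
grip_force: 0.0
```

```bash
python3 -c "
from h import *
plan((.46,.18,.17,90),(.435,-.01,.17,90),(.435,-.052,.17,90))"
```

```text
t 2.68 at [0.473  0.3572 0.1677] ang 93.0 w 0.0039 f [0.1 0.2 0.2]
[ 0.112 -0.881 -0.011] turn 0.017 rows 4.3
[ 0.287 -1.823 -0.01 ] turn 0.017 rows 4.6
[ 0.299 -2.033 -0.01 ] turn 0.017 rows 1.0
```

The fingers were still closing when I lifted, so I'll check where the weight stands now.

```bash
python3 - <<'E'
from h import *
np.set_printoptions(precision=4,suppress=True)
p,d=robot.camera("scene"); P=cloud("scene",d)
cv2.imwrite("pics/s1.png",cv2.resize(p[60:220,320:520,::-1],(700,560)))
a=blob(P,d,(.43,.31),(.52,.40),.085,.135); print(a.mean(0),a.min(0),a.max(0),len(a))
plan((.4745,.356,.087,93))
E
```

```text
[0.4794 0.3493 0.1068] [0.4539 0.334  0.0851] [0.4954 0.377  0.1327] 215
t 2.73 at [0.4726 0.3569 0.167 ] ang 93.1 w 0.0023 f [-0.1  0.1  0.1]
[-0.01  -0.005  0.4  ] turn 0.0 rows 1.9
```

View pics/s1.png

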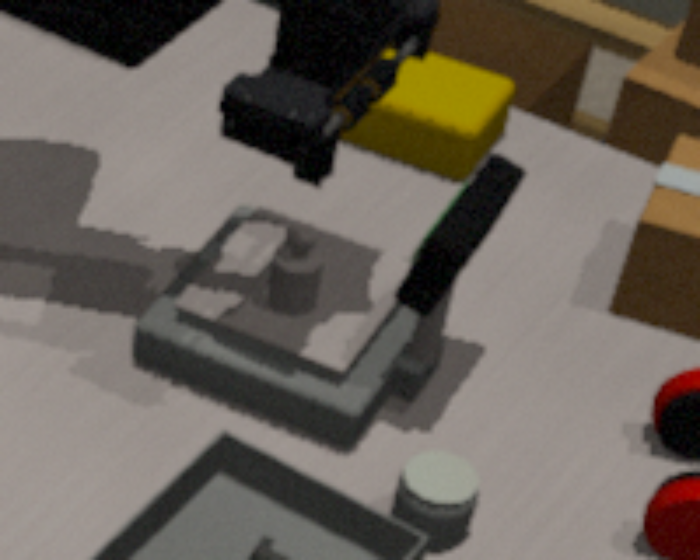

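The weight still stands upright on the pan in its old place, at crop (295,280). I'll reopen the fingers, go down and close for longer.

>>> move_arm(
  motion="1 0 0 0 0;1 0 0 0 0;1 0 0 0 0;1 0 0 0 0;1 0 0 0 0;1 0 0 0 0;1 0 0 0 0;1 0 0 0 0;1 0 0 0 0;1 0 0 0 0;1 0 0 0 0;1 0 0 0 0",
)

```text
time: 3.73
position: [0.4736, 0.3576, 0.1682]
tool_rot: [-0.027, 1.0, 0.0, 0.0]
ft_force: [0.1, -0.4, 0.1]
grip_width: 0.0743
grip_force: 0.0
```

>>> move_arm(
  motion="1 -0.01 0 0.15 0;1 -0.01 0 0.3 0;1 -0.01 0 0.4 0;1 -0.01 0 0.4 0;1 -0.01 0 0.4 0;-1 -0.01 0 0.4 0;-1 -0.01 0 0.4 0;-1 -0.01 0 0.4 0;-1 -0.01 0 0.4 0;-1 -0.01 0 0.4 0;-1 -0.01 0 0.4 0;-1 -0.01 0 0.4 0",
)

```text
time: 4.73
position: [0.4757, 0.3577, 0.0884]
tool_rot: [-0.027, 1.0, 0.0, 0.0]
ft_force: [-0.5, 0.2, -0.3]
grip_width: 0.0481
grip_force: 0.0
```

>>> move_arm(
  motion="-1 0 0 0 0;-1 0 0 0 0;-1 0 0 0 0;-1 0 0 0 0;-1 0 0 0 0;-1 0 0 0 0",
)

```text
time: 5.23
position: [0.4756, 0.3576, 0.0882]
tool_rot: [-0.027, 1.0, -0.0, -0.0]
ft_force: [0.0, -0.4, 1.9]
grip_width: 0.0375
grip_force: 30.0
```

>>> move_arm(
  motion="-1 0 0 -0.1 0;-1 0 0 -0.25 0;-1 0 0 -0.4 0;-1 0.1 -0.2 -0.4 0;-1 0.1 -0.4 -0.4 0;-1 0.1 -0.6 -0.4 0;-1 0.1 -0.8 -0.4 0;-1 0.1 -0.95 -0.4 0;-1 0.1 -0.95 -0.4 0",
)

```text
time: 5.98
position: [0.4648, 0.1616, 0.1672]
tool_rot: [-0.024, 1.0, -0.002, -0.002]
ft_force: [-0.1, -0.4, -4.9]
grip_width: 0.0378
grip_force: 30.0
```

```bash
python3 -c "
from h import *
plan((.435,-.02,.17,90),(.435,-.052,.17,90),(.435,-.052,.03,90))"
```

```text
t 5.98 at [0.4648 0.1616 0.1672] ang 92.8 w 0.0378 f [-0.1 -0.4 -4.9]
[ 0.193 -0.9   -0.011] turn 0.016 rows 4.4
[ 0.201 -1.06  -0.01 ] turn 0.016 rows 0.8
[ 0.198 -1.057  0.69 ] turn 0.016 rows 3.4
```

>>> move_arm(
  motion="-1 0.05 -0.2 0 0;-1 0.1 -0.4 0 0;-1 0.15 -0.6 0 0;-1 0.2 -0.8 0 0;-1 0.2 -1 0 0;-1 0.2 -1 0.1 0;-1 0.2 -1 0.2 0;-1 0.2 -1 0.2 0;-1 0.2 -1 0.2 0",
)

```text
time: 6.73
position: [0.4348, -0.0343, 0.1271]
tool_rot: [-0.026, 1.0, 0.001, -0.002]
ft_force: [0.1, -0.0, -5.1]
grip_width: 0.0377
grip_force: 30.0
```

```bash
python3 -c "
from h import *
plan((.435,-.052,.12,93),(.435,-.052,.0285,93))"
```

```text
t 6.73 at [ 0.4348 -0.0343  0.1271] ang 93.0 w 0.0377 f [ 0.1 -0.  -5.1]
[ 0.004 -0.088  0.035] turn 0.0 rows 0.5
[ 0.002 -0.089  0.493] turn 0.0 rows 2.2
```

>>> move_arm(
  motion="-1 0 -0.09 0.1 0;-1 0 -0.09 0.25 0;-1 0 -0.09 0.4 0;-1 0 -0.09 0.45 0;-1 0 -0.09 0.48 0;-1 0 -0.09 0.495 0;-1 0 -0.09 0.495 0;-1 0 -0.09 0.495 0",
)

```text
time: 7.4
position: [0.4385, -0.053, 0.0301]
tool_rot: [-0.027, 1.0, -0.0, 0.001]
ft_force: [-0.2, -0.7, -5.1]
grip_width: 0.0376
grip_force: 30.0
```

>>> move_arm(
  motion="-1 0 0 0.01 0;-1 0 0 0.015 0;-1 0 0 0.015 0;1 0 0 0.015 0;1 0 0 0.015 0;1 0 0 0.015 0;1 0 0 0.015 0;1 0 0 0.015 0;1 0 0 0.015 0;1 0 0 0.015 0",
)

```text
time: 8.23
position: [0.4374, -0.053, 0.0261]
tool_rot: [-0.027, 1.0, 0.0, -0.0]
ft_force: [-0.9, -0.3, 0.4]
grip_width: 0.0767
grip_force: 0.0
```

>>> move_arm(
  motion="1 0 0 0 0;1 0 0 -0.1 0;1 0 0 -0.3 0;1 0 0 -0.5 0;1 0 0 -0.7 0;1 0 0 -0.8 0;1 0 0 -0.8 0;1 0 0 -0.8 0",
)

```text
time: 8.9
position: [0.438, -0.0532, 0.1872]
tool_rot: [-0.027, 1.0, -0.001, 0.001]
ft_force: [0.6, 0.2, 0.3]
grip_width: 0.087
grip_force: 0.0
```

```bash
python3 - <<'E'
from h import *
np.set_printoptions(precision=4,suppress=True)
p,d=robot.camera("scene"); P=cloud("scene",d)
a=blob(P,d,(.39,-.11),(.49,-.0),.03,.08); print(a.mean(0),a.min(0),a.max(0),len(a))
# grip 112 mm off the axis, height 75.5; TCP 11 mm ahead of (below) the grasp point
c,s=np.cos(np.radians(2.9)),np.sin(np.radians(2.9)); g=np.array([.542,-.318])-.112*np.array([c,s]); print(g)
plan((*((g+[.437,-.052])/2),.19,93),(*g,.19,93),(*g,.0645,93))
E
```

```text
[ 0.4427 -0.058   0.0495] [ 0.4176 -0.0729  0.0301] [ 0.4606 -0.0321  0.0741] 234
[ 0.4301 -0.3237]
t 8.95 at [ 0.4369 -0.0528  0.1859] ang 93.1 w 0.087 f [ 0.7  0.4 -0.7]
[ 0.053 -0.673 -0.021] turn 0.0 rows 3.2
[ 0.106 -1.351 -0.021] turn 0.0 rows 3.3
[ 0.106 -1.351  0.607] turn 0.0 rows 3.0
```

>>> move_arm(
  motion="1 0.02 -0.2 0 0;1 0.04 -0.4 0 0;1 0.05 -0.6 0 0;1 0.07 -0.8 0 0;1 0.1 -1 0 0;1 0.1 -1 0 0;1 0.1 -1 0 0",
)

```text
time: 9.53
position: [0.4268, -0.2552, 0.1838]
tool_rot: [-0.024, 1.0, 0.002, -0.002]
ft_force: [0.7, 0.7, -0.6]
grip_width: 0.0871
grip_force: 0.0
```

```bash
python3 - <<'E'
from h import *
plan((.4301,-.3237,.19,93),(.4301,-.3237,.0645,93))
E
```

```text
t 9.53 at [ 0.4268 -0.2552  0.1838] ang 92.8 w 0.0871 f [ 0.7  0.7 -0.6]
[ 0.001 -0.343 -0.032] turn -0.001 rows 1.7
[-0.001 -0.345  0.595] turn -0.001 rows 3.0
```

>>> move_arm(
  motion="0.2 0 -0.18 0 0;0.2 0 -0.34 0 0;0.2 0 -0.34 0.1 0;0.2 0 -0.34 0.25 0;0.2 0 -0.34 0.4 0;0.2 0 -0.34 0.55 0;0.2 0 -0.34 0.59 0;0.2 0 -0.34 0.59 0",
)

```text
time: 10.2
position: [0.4297, -0.3179, 0.0649]
tool_rot: [-0.027, 1.0, 0.004, -0.003]
ft_force: [0.0, 0.4, -0.3]
grip_width: 0.0532
grip_force: 0.0
```

```bash
python3 - <<'E'
from h import *
p,d=robot.camera("scene"); cv2.imwrite("pics/s2.png",cv2.resize(p[220:420,120:370,::-1],(750,600)))
plan((.4301,-.3237,.0645,93))
E
```

```text
t 10.25 at [ 0.431  -0.3195  0.0668] ang 93.1 w 0.0527 f [ 0.3 -0.2  0.2]
[ 0.005 -0.021  0.011] turn 0.001 rows 0.1
```

View pics/s2.png

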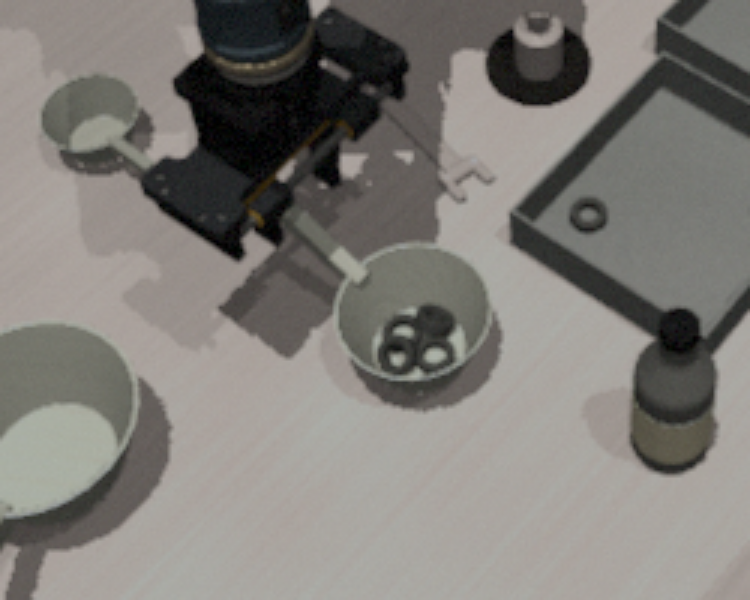

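The weight stands on its rest at crop (540,50), and the fingers straddle the handle of the ring pot at (290,210). Closing now.

>>> move_arm(
  motion="-1 0 -0.02 0.01 0;-1 0 -0.02 0.01 0;-1 0 -0.02 0.01 0;-1 0 -0.02 0.01 0;-1 0 -0.02 0.01 0;-1 0 -0.02 0.01 0;-1 0 -0.02 0.01 0;-1 0 -0.02 0.01 0;-1 0 -0.02 0.01 0;-1 0 -0.02 0.01 0;-1 0 -0.02 0.01 0",
  newtons=60,
)

```text
time: 11.17
position: [0.4321, -0.3258, 0.0662]
tool_rot: [-0.027, 1.0, -0.0, 0.0]
ft_force: [-0.4, 0.2, 0.4]
grip_width: 0.0007
grip_force: 0.6
```

>>> move_arm(
  motion="-1 0 0 -0.05 0;-1 0 0 -0.15 0;-1 0 0 -0.25 0;-1 0 0 -0.4 0;-1 0 0 -0.55 0;-1 0 0 -0.7 0;-1 0 0 -0.7 0;-1 0 0 -0.7 0",
)

```text
time: 11.83
position: [0.4328, -0.3266, 0.2086]
tool_rot: [-0.027, 1.0, -0.002, 0.002]
ft_force: [-1.0, 0.7, -0.6]
grip_width: 0.0002
grip_force: 0.0
```

```bash
python3 - <<'E'
from h import *
p,d=robot.camera("scene"); cv2.imwrite("pics/s3.png",cv2.resize(p[180:400,120:395,::-1],(750,600)))
print(robot.get_obs()["moment"])
plan((.48,-.11,.21,91))
E
```

```text
[ 0.03004256  0.02777967 -0.01172042]
t 11.88 at [ 0.4319 -0.3255  0.2069] ang 93.1 w 0.0004 f [0.5 0.3 0. ]
[-0.298  1.063 -0.016] turn 0.011 rows 5.3
```

View pics/s3.png

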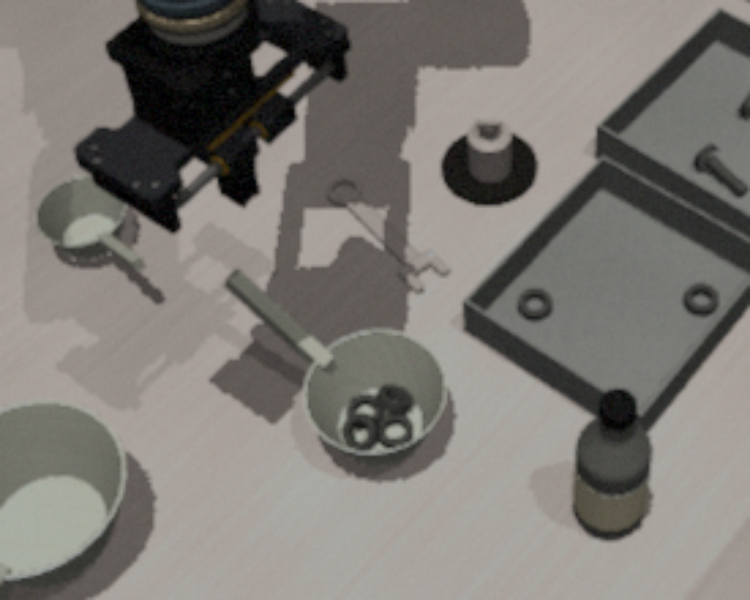

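The fingers closed on nothing: width is 0 and the pot still stands on the bench. I'll measure the handle again.

```bash
python3 - <<'E'
from h import *
np.set_printoptions(precision=4,suppress=True)
for n in ("scene","top"):
    p,d=robot.camera(n); P=cloud(n,d)
    rim=blob(P,d,(.47,-.4),(.62,-.24),.054,.06); print(n,"rim",rim.min(0),rim.max(0),cv2.minEnclosingCircle((rim[:,:2]*1000).astype(np.float32)))
    a=blob(P,d,(.34,-.38),(.48,-.27),.05,.115); print(a.min(0),a.max(0),len(a))
    for x in np.arange(.38,.48,.015):
        b=a[abs(a[:,0]-x)<.0075]
        if len(b): print(round(x,3),len(b),b[:,1].min(),b[:,1].max(),b[:,2].min(),b[:,2].max())
o=robot.get_obs(); print(o["position"],o["q"])
m=robot.camera_model("wrist"); print(m["position"])
E
```

```text
scene rim [ 0.47   -0.3739  0.054 ] [ 0.5977 -0.261   0.06  ] ((533.6687622070312, -320.34320068359375), 64.18267822265625)
[ 0.3963 -0.3346  0.0508] [ 0.4799 -0.3154  0.1015] 343
0.395 15 -0.3344354774921373 -0.3197972419950856 0.08374746934328181 0.10124533793300883
0.41 69 -0.33462322956351603 -0.3193102918024338 0.07635009438291196 0.10153213062472632
0.425 55 -0.3335869773651518 -0.3188717381183288 0.07332649843990569 0.09383615756514807
0.44 70 -0.33295606829775287 -0.3169571227602062 0.06061375974556471 0.0889332496856059
0.455 63 -0.33155258417970784 -0.3164675587708774 0.0547989755000069 0.07958844209312765
0.47 64 -0.3304553605077735 -0.31543090791404327 0.05082904067715721 0.07552202185906787
top rim [ 0.5099 -0.3729  0.054 ] [ 0.5959 -0.2618  0.06  ] ((541.7002563476562, -317.3624267578125), 56.480979919433594)Traceback (most recent call last):
  File "<stdin>", line 6, in <module>
    return umr_minimum(a, axis, None, out, keepdims, initial, where)
ValueError: zero-size array to reduction operation minimum which has no identity
```

```bash
python3 - <<'E'
from h import *
np.set_printoptions(precision=4,suppress=True)
for n in ("scene","top"):
    p,d=robot.camera(n); P=cloud(n,d)
    a=blob(P,d,(.36,-.42),(.52,-.22),.16,.25); print(n,len(a),a.min(0) if len(a) else 0,a.max(0) if len(a) else 0)
    for lo in np.arange(.185,.26,.01):
        b=blob(P,d,(.3,-.45),(.55,-.2),lo,lo+.01)
        if len(b): print(round(lo,3),len(b),b.min(0),b.max(0))
m=robot.camera_model("wrist"); p,d=robot.camera("wrist"); cv2.imwrite("pics/w1.png",p[:,:,::-1]); np.savez("pics/w1.npz",p=p,d=d)
print(m["position"],R.from_quat(m["attitude"]).as_matrix()[:,2])
E
```

```text
scene 118 [ 0.4217 -0.3353  0.222 ] [ 0.446  -0.3125  0.2499]
0.215 6 [ 0.431  -0.3313  0.222 ] [ 0.4441 -0.3137  0.2249]
0.225 41 [ 0.4226 -0.3343  0.2254] [ 0.4456 -0.3141  0.2348]
0.235 48 [ 0.4217 -0.3344  0.235 ] [ 0.4456 -0.3157  0.2448]
0.245 41 [ 0.4262 -0.3353  0.2452] [ 0.446  -0.3125  0.2544]
0.255 16 [ 0.4348 -0.3361  0.2551] [ 0.4474 -0.3124  0.2617]
top 0 0 0
[ 0.362  -0.3286  0.3858] [ 0.2529  0.0155 -0.9674]
```

View pics/w1.png

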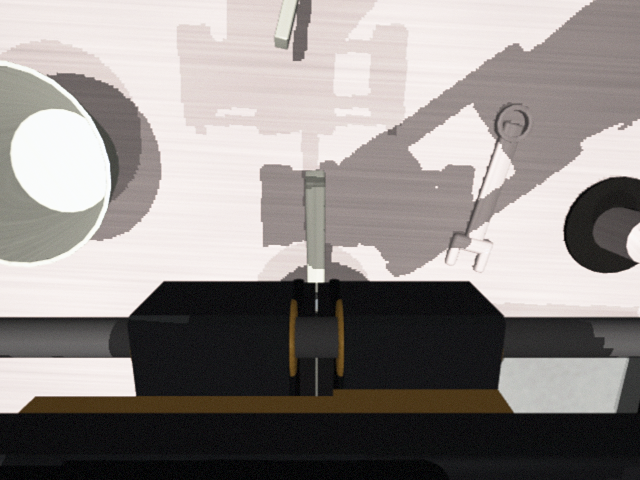

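The wrist view shows the handle at pixels (315,175)-(318,280), in line with the finger gap. The depth puts the fingertips about 20 mm higher than the stated TCP offset, so they closed above the handle. I'll open and go deeper.

>>> move_arm(
  motion="0.4 0 0 0 0;0.4 0 0 0 0;0.4 0 0 0.1 0;0.4 0 0 0.25 0;0.4 0 0 0.4 0;0.4 0 0 0.45 0;0.4 0 0 0.5 0;0.4 0 0 0.6 0;0.4 0 0 0.7 0;0.4 0 0 0.8 0;0.4 0 0 0.81 0;0.4 0 0 0.81 0",
)

```text
time: 13.13
position: [0.4319, -0.3256, 0.0439]
tool_rot: [-0.027, 1.0, 0.0, -0.0]
ft_force: [-0.6, 0.2, 0.1]
grip_width: 0.0601
grip_force: 0.0
```

>>> move_arm(
  motion="-1 0 0 0 0;-1 0 0 0 0;-1 0 0 0 0;-1 0 0 0 0;-1 0 0 0 0;-1 0 0 0 0;-1 0 0 0 0;-1 0 0 0 0;-1 0 0 0 0;-1 0 0 0 0;-1 0 0 0 0;-1 0 0 0 0",
)

```text
time: 14.13
position: [0.4318, -0.3254, 0.0442]
tool_rot: [-0.027, 1.0, 0.0, -0.0]
ft_force: [-1.3, 0.8, 1.8]
grip_width: 0.0135
grip_force: 60.0
```

>>> move_arm(
  motion="-1 0 0 -0.05 0;-1 0 0 -0.15 0;-1 0 0 -0.3 0;-1 0 0 -0.45 0;-1 0 0 -0.6 0;-1 0 0 -0.75 0;-1 0 0 -0.85 0;-1 0 0 -0.85 0;-1 0 0 -0.85 0",
)

```text
time: 14.88
position: [0.4318, -0.3258, 0.2148]
tool_rot: [-0.027, 1.0, -0.001, 0.0]
ft_force: [-0.7, -0.2, -3.5]
grip_width: 0.0134
grip_force: 60.0
```

```bash
python3 - <<'E'
from h import *
np.set_printoptions(precision=4,suppress=True)
p,d=robot.camera("scene"); P=cloud("scene",d)
cv2.imwrite("pics/s4.png",cv2.resize(p[120:400,90:440,::-1],(750,600)))
print(robot.get_obs()["moment"])
plan((.48,-.11,.21,91))
E
```

```text
[-0.0161  0.3417  0.0224]
t 14.93 at [ 0.4309 -0.3248  0.2132] ang 93.1 w 0.0136 f [-0.1  0.2 -4.2]
[-0.302  1.059  0.017] turn 0.011 rows 5.3
```

View pics/s4.png

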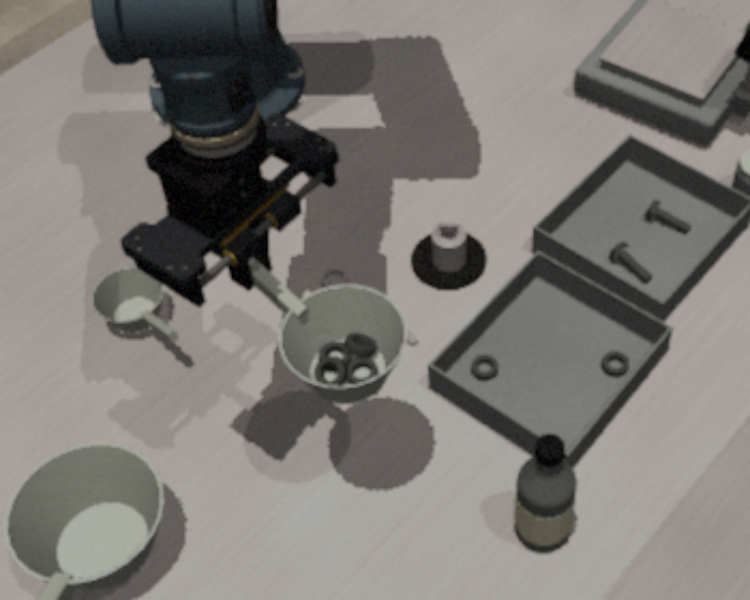

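The pot hangs almost level with the four rings inside, at crop (343,340). The path to the rings tray is clear. Next I'll move so the grip is above the tray's near wall.

```bash
python3 - <<'E'
from h import *
plan((.47,-.215,.22,93),(.537,-.105,.22,93))
z=np.load("pics/top0.npz"); P=cloud("top",z["d"])
a=blob(P,z["d"],(.50,-.21),(.56,0.01),.035,.055)
for y in (-.18,-.14,-.1,-.06,-.02):
    b=a[abs(a[:,1]-y)<.015]; print(y,b[:,0].min(),b[:,0].max(),b[:,2].max())
E
```

```text
t 14.93 at [ 0.4309 -0.3248  0.2132] ang 93.1 w 0.0136 f [-0.1  0.2 -4.2]
[-0.224  0.538 -0.033] turn 0.0 rows 2.8
[-0.588  1.069 -0.033] turn 0.0 rows 3.1
-0.18 0.5318671405971751 0.5366320528370083 0.0540810432312544
-0.14 0.5308075941068358 0.5332211224306559 0.049298552428183706
-0.1 0.5292710046761632 0.5318330740252295 0.048930792476939544
-0.06 0.5280966618121541 0.5320107834984669 0.05095764685250348
-0.02 0.5272280182888252 0.5578734300282773 0.0531955789912093
```

>>> move_arm(
  motion="-1 -0.05 0.1 -0.03 0;-1 -0.1 0.25 -0.03 0;-1 -0.2 0.4 -0.03 0;-1 -0.3 0.55 -0.03 0;-1 -0.4 0.7 -0.03 0;-1 -0.5 0.85 -0.03 0;-1 -0.58 0.95 -0.03 0;-1 -0.58 1 -0.03 0;-1 -0.58 1 -0.03 0;-1 -0.58 1 -0.03 0",
)

```text
time: 15.77
position: [0.5353, -0.1192, 0.2181]
tool_rot: [-0.027, 1.0, 0.001, -0.003]
ft_force: [0.1, -0.1, -3.1]
grip_width: 0.0137
grip_force: 60.0
```

```bash
python3 - <<'E'
from h import *
plan((.537,-.105,.22,93)); print(robot.get_obs()["moment"])
E
```

```text
t 15.77 at [ 0.5353 -0.1192  0.2181] ang 93.1 w 0.0137 f [ 0.1 -0.1 -3.1]
[-0.012  0.07  -0.01 ] turn 0.001 rows 0.3
[0.03538524 0.3556088  0.06769921]
```

Now I'll loosen the grip in steps so the pot droops.

>>> move_arm(
  motion="-1 -0.01 0.07 0 0;-1 -0.01 0.07 0 0;-1 -0.01 0.07 0 0;-1 -0.01 0.07 0 0",
  newtons=25,
)

```text
time: 16.1
position: [0.5378, -0.1064, 0.22]
tool_rot: [-0.026, 1.0, -0.0, -0.0]
ft_force: [-1.0, 0.6, -4.5]
grip_width: 0.0138
grip_force: 25.0
```

```bash
cat >> h.py <<'E'
def tilt():
    "pot pose in the plane through the tool: points of the pot seen by the scene camera"
    o=robot.get_obs(); g=o["position"]; p,d=robot.camera("scene"); P=cloud("scene",d)
    a=blob(P,d,(g[0]-.1,g[1]-.07),(g[0]+.2,g[1]+.07),g[2]-.2,g[2]+.04)
    a=a[a[:,2]>.06]; print("moment",o["moment"].round(2),"F",o["ft_force"].round(1),"w",round(o["grip_width"],4),"tcp",g.round(4))
    r=a-g
    for lo in np.arange(-.16,.04,.02):
        b=r[(r[:,2]>lo)&(r[:,2]<lo+.02)]
        if len(b)>3: print(round(lo,2),len(b),"x",b[:,0].min().round(3),b[:,0].max().round(3))
    return p
E
python3 -c "
from h import *
tilt()"
```

```text
moment [-0.01  0.32 -0.03] F [-1.   0.6 -4.5] w 0.0138 tcp [ 0.5378 -0.1064  0.22  ]
-0.16 16 x -0.098 -0.088
-0.1 183 x 0.071 0.112
-0.08 739 x 0.039 0.133
-0.06 669 x 0.038 0.144
-0.04 345 x 0.04 0.124
-0.02 197 x 0.016 0.082
-0.0 109 x 0.006 0.039
0.02 139 x -0.006 0.022
```

>>> move_arm(
  motion="-1 0 0 0 0;-1 0 0 0 0;-1 0 0 0 0;-1 0 0 0 0",
  newtons=13,
)

```text
time: 16.48
position: [0.5381, -0.1058, 0.2201]
tool_rot: [-0.027, 1.0, 0.0, -0.0]
ft_force: [-0.2, 0.6, -1.9]
grip_width: 0.0142
grip_force: 13.0
```

```bash
python3 -c "
from h import *
tilt()"
```

```text
moment [0.01 0.13 0.06] F [-0.2  0.6 -1.9] w 0.0142 tcp [ 0.5381 -0.1058  0.2201]
-0.16 17 x -0.1 -0.09
-0.12 332 x 0.031 0.096
-0.1 769 x 0.012 0.11
-0.08 461 x 0.005 0.1
-0.06 237 x 0.01 0.076
-0.04 143 x 0.013 0.055
-0.02 93 x 0.004 0.035
-0.0 72 x -0.007 0.023
0.02 112 x -0.007 0.015
```

```bash
python3 - <<'E'
from h import *
plan((.472,-.12,.22,93),(.472,-.12,.166,93))
E
```

```text
t 16.53 at [ 0.5384 -0.1058  0.2201] ang 93.0 w 0.0141 f [-0.4 -0.3 -4. ]
[ 0.335 -0.053  0.001] turn 0.0 rows 1.6
[ 0.335 -0.053  0.271] turn 0.0 rows 1.3
```

>>> move_arm(
  motion="-1 0.08 -0.02 0 0;-1 0.17 -0.05 0 0;-1 0.26 -0.05 0 0;-1 0.335 -0.05 0 0;-1 0.335 -0.05 0.06 0;-1 0.335 -0.05 0.12 0;-1 0.335 -0.05 0.18 0;-1 0.335 -0.05 0.23 0;-1 0.335 -0.05 0.25 0;-1 0.335 -0.05 0.25 0",
)

```text
time: 17.37
position: [0.4716, -0.119, 0.1695]
tool_rot: [-0.027, 1.0, 0.0, -0.001]
ft_force: [-0.5, -0.2, -3.3]
grip_width: 0.0138
grip_force: 13.0
```

```bash
python3 - <<'E'
from h import *
tilt()
plan(*[(x,-.12,z,93) for x,z in ((.472,.166),(.513,.174),(.556,.173),(.597,.161),(.633,.139),(.654,.120))])
E
```

```text
moment [ 0.02  0.17 -0.01] F [-0.5 -0.2 -3.3] w 0.0138 tcp [ 0.4716 -0.119   0.1695]
-0.12 211 x -0.023 0.095
-0.1 702 x -0.022 0.108
-0.08 413 x 0.005 0.096
-0.06 186 x 0.012 0.073
-0.04 131 x 0.014 0.052
-0.02 82 x 0.005 0.032
-0.0 67 x -0.004 0.023
0.02 109 x -0.007 0.016
t 17.42 at [ 0.4721 -0.1193  0.1701] ang 93.1 w 0.0138 f [ 0.4 -0.4 -2.7]
[ 0.001 -0.004  0.02 ] turn 0.0 rows 0.1
[-0.204 -0.015 -0.02 ] turn 0.0 rows 1.0
[-0.419 -0.026 -0.015] turn 0.0 rows 1.0
[-0.624 -0.037  0.045] turn 0.0 rows 1.0
[-0.803 -0.047  0.155] turn 0.0 rows 1.0
[-0.908 -0.052  0.25 ] turn 0.0 rows 0.7
```

>>> move_arm(
  motion="-1 0 0 0.02 0;-1 0 0 0.025 0;-1 -0.05 0 0.015 0;-1 -0.1 0 0.005 0;-1 -0.15 -0.01 0 0;-1 -0.2 -0.01 -0.01 0;-1 -0.26 -0.02 -0.01 0;-1 -0.31 -0.02 -0.01 0;-1 -0.36 -0.02 -0.01 0;-1 -0.42 -0.02 0 0;-1 -0.42 -0.02 0 0",
)

```text
time: 18.33
position: [0.5611, -0.1182, 0.1721]
tool_rot: [-0.026, 1.0, 0.0, 0.004]
ft_force: [1.2, 2.6, 8.5]
grip_width: 0.0148
grip_force: 12.9
```

```bash
python3 - <<'E'
from h import *
tilt()
plan(*[(x,-.12,z,93) for x,z in ((.556,.173),(.597,.161),(.633,.139),(.654,.120))])
E
```

```text
moment [ 0.97 -0.03 -0.04] F [1.2 2.6 8.5] w 0.0148 tcp [ 0.5611 -0.1182  0.1721]
-0.12 236 x -0.043 0.02
-0.1 288 x -0.05 0.015
-0.08 207 x -0.056 0.013
-0.06 229 x -0.058 0.004
-0.04 116 x -0.035 -0.001
-0.02 26 x -0.014 -0.005
-0.0 10 x -0.012 0.01
0.02 80 x -0.005 0.014
t 18.38 at [ 0.5604 -0.1181  0.1723] ang 93.0 w 0.0142 f [0.7 2.9 7.3]
[ 0.022 -0.008 -0.004] turn 0.0 rows 0.1
[-0.182 -0.019  0.058] turn 0.0 rows 1.0
[-0.361 -0.029  0.169] turn 0.0 rows 1.0
[-0.465 -0.034  0.265] turn 0.0 rows 0.7
```

>>> move_arm(
  motion="-1 -0.05 0 0.005 0;-1 -0.1 0 0.02 0;-1 -0.15 -0.01 0.04 0;-1 -0.2 -0.01 0.06 0;-1 -0.24 -0.01 0.085 0;-1 -0.28 -0.01 0.11 0;-1 -0.32 -0.02 0.135 0;-1 -0.36 -0.02 0.165 0;-1 -0.36 -0.02 0.165 0;-1 -0.36 -0.02 0.165 0",
)

```text
time: 19.22
position: [0.6372, -0.1206, 0.1417]
tool_rot: [-0.026, 1.0, -0.003, 0.009]
ft_force: [6.0, 1.6, 9.8]
grip_width: 0.014
grip_force: 13.1
```

```bash
python3 - <<'E'
from h import *
p=tilt(); cv2.imwrite("pics/s5.png",cv2.resize(p[100:340,200:500,::-1],(750,600)))
plan(*[(x,-.12,z,93) for x,z in ((.633,.139),(.654,.120))])
E
```

```text
moment [ 0.28 -0.85 -0.13] F [6.  1.6 9.8] w 0.014 tcp [ 0.6372 -0.1206  0.1417]
-0.08 37 x -0.097 -0.052
-0.06 113 x -0.1 -0.048
-0.04 245 x -0.1 -0.046
-0.02 35 x -0.09 -0.045
0.02 43 x 0.003 0.014
t 19.27 at [ 0.637  -0.1206  0.1419] ang 93.0 w 0.0142 f [ 4.9  0.3 10. ]
[0.02  0.004 0.014] turn 0.0 rows 0.1
[-0.083 -0.001  0.111] turn 0.0 rows 0.7
```

View pics/s5.png

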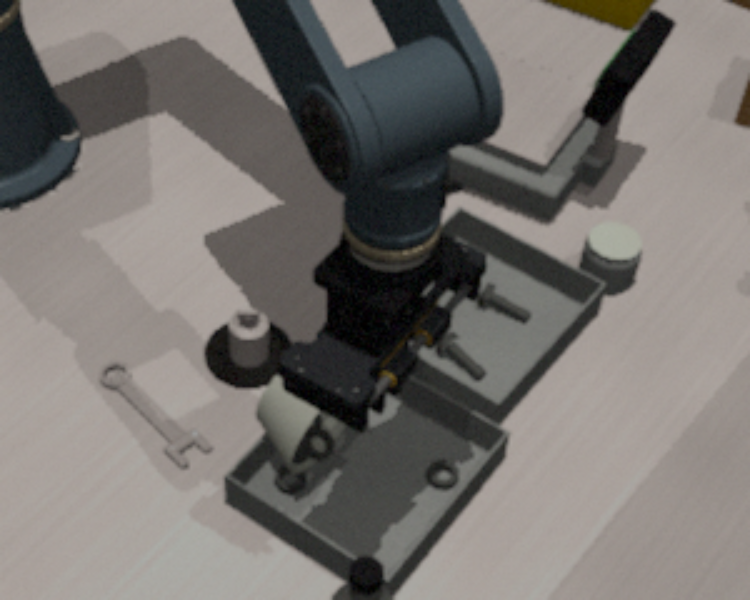

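The pot lies tipped over the tray wall at crop (290,425), mouth facing into the tray, with a ring at its mouth at (320,440). I'll tip a bit further and shake it.

>>> move_arm(
  motion="-1 -0.04 0 0.04 0;-1 -0.08 0 0.08 0;-1 -0.1 0 0.11 0;-1 -0.1 0 0.11 0;-1 -0.1 0.03 0.11 0;-1 -0.1 -0.03 0.11 0;-1 -0.1 0.03 0.11 0;-1 -0.1 0 0.11 0;-1 -0.1 0 0.11 0;-1 -0.1 0 0.11 0",
)

```text
time: 20.1
position: [0.6596, -0.12, 0.1214]
tool_rot: [-0.026, 1.0, -0.003, 0.013]
ft_force: [10.4, 1.6, 11.4]
grip_width: 0.0142
grip_force: 13.2
```

```bash
python3 - <<'E'
from h import *
tilt()
plan((.63,-.12,.2,93),(.60,-.12,.24,93),(.50,-.12,.27,93))
E
```

```text
moment [ 0.37 -1.34 -0.15] F [10.4  1.6 11.4] w 0.0142 tcp [ 0.6596 -0.12    0.1214]
-0.06 48 x -0.098 -0.065
-0.04 131 x -0.1 -0.059
-0.02 164 x -0.1 -0.055
-0.0 7 x -0.1 0.011
0.02 27 x 0.004 0.013
t 20.15 at [ 0.6596 -0.1199  0.1214] ang 93.0 w 0.0142 f [ 9.2  1.4 10.3]
[ 0.138  0.005 -0.397] turn -0.0 rows 2.0
[ 0.283  0.011 -0.6  ] turn -0.0 rows 1.2
[ 0.778  0.036 -0.763] turn -0.0 rows 2.5
```

>>> move_arm(
  motion="-1 0 0 0 0;-1 0 0 0 0;-1 0 0 0 0;-1 0 0 -0.1 0;-1 0 0 -0.25 0;-1 0 0 -0.4 0;-1 0.1 0 -0.4 0;-1 -0.1 0 -0.4 0;-1 0.1 0 -0.4 0;-1 0 0 -0.4 0;-1 0 0 -0.4 0;-1 0 0 -0.4 0",
  newtons=60,
)

```text
time: 21.15
position: [0.6505, -0.1185, 0.1951]
tool_rot: [-0.027, 1.0, -0.001, 0.002]
ft_force: [-0.3, -0.4, -1.0]
grip_width: 0.0134
grip_force: 59.9
```

```bash
python3 - <<'E'
from h import *
tilt()
plan((.60,-.12,.27,93),(.50,-.12,.27,93),(.42,-.2,.27,93))
E
```

```text
moment [-0.01 -0.18 -0.01] F [-0.3 -0.4 -1. ] w 0.0134 tcp [ 0.6505 -0.1185  0.1951]
-0.12 344 x -0.068 -0.032
-0.1 80 x -0.074 -0.032
-0.08 73 x -0.09 -0.032
-0.06 177 x -0.092 -0.031
-0.04 315 x -0.092 -0.031
-0.02 73 x -0.062 -0.031
0.02 44 x 0.006 0.014
t 21.2 at [ 0.6515 -0.119   0.1969] ang 93.1 w 0.0133 f [-0.  -0.5 -1.3]
[ 0.255  0.008 -0.367] turn 0.0 rows 2.1
[ 0.754  0.034 -0.371] turn 0.0 rows 2.4
[ 1.175 -0.343 -0.372] turn 0.0 rows 2.7
```

>>> move_arm(
  motion="-1 0.05 0 -0.15 0;-1 0.15 0 -0.3 0;-1 0.25 -0.05 -0.37 0;-1 0.28 -0.2 -0.37 0;-1 0.28 -0.4 -0.37 0;-1 0.28 -0.6 -0.37 0;-1 0.28 -0.8 -0.37 0;-1 0.28 -1 -0.37 0;-1 0.28 -1 -0.37 0;-1 0.28 -1 -0.37 0;-1 0.28 -1 -0.37 0",
)

```text
time: 22.12
position: [0.604, -0.3216, 0.2714]
tool_rot: [-0.026, 1.0, -0.001, 0.002]
ft_force: [0.2, 0.0, -1.6]
grip_width: 0.0129
grip_force: 59.9
```

>>> move_arm(
  motion="-1 0 0 0 0;-1 0 0 0 0;-1 0 0 0 0;-1 0 0 0 0;-1 0 0 0 0;-1 0 0 0 0",
  newtons=4,
)

```text
time: 22.62
position: [0.603, -0.32, 0.2692]
tool_rot: [-0.027, 1.0, -0.0, -0.0]
ft_force: [-0.3, 0.4, -2.4]
grip_width: 0.0141
grip_force: 4.0
```

```bash
python3 - <<'E'
from h import *
tilt()
p,d=robot.camera("top"); P=cloud("top",d)
k=((P[...,0]>.535)&(P[...,0]<.705)&(P[...,1]>-.195)&(P[...,1]<-.008)); v,u=np.where(k)
g=cv2.cvtColor(p,cv2.COLOR_RGB2GRAY); c=g[v.min():v.max(),u.min():u.max()]; print(c.shape,np.percentile(c,[2,10,50,90]))
cv2.imwrite("pics/tray.png",cv2.resize(p[v.min()-15:v.max()+15,u.min()-15:u.max()+15,::-1],None,fx=5,fy=5,interpolation=cv2.INTER_CUBIC))
a=P[k]; h=a[:,2]; print((h>.009).sum(), a[(h>.010)&(h<.05)].mean(0))
n,l,st,ct=cv2.connectedComponentsWithStats((k&(P[...,2]>.009)&(P[...,2]<.04)).astype(np.uint8)); print(st[1:,4],ct[1:].round(0).tolist())
plan((.598,-.325,.25,93),(.598,-.325,.142,93))
E
```

```text
moment [ 0.01 -0.02  0.01] F [-0.3  0.4 -2.4] w 0.0141 tcp [ 0.603  -0.32    0.2692]
-0.16 236 x 0.104 0.149
-0.14 264 x -0.017 0.139
-0.12 1189 x -0.028 0.14
-0.1 406 x -0.033 0.036
-0.08 270 x -0.045 0.029
-0.06 264 x -0.045 0.019
-0.04 191 x -0.027 0.01
-0.02 73 x -0.017 0.0
-0.0 10 x -0.015 0.01
0.02 97 x -0.007 0.014
(68, 72) [ 48.  60. 139. 161.]
568 [ 0.61208767 -0.11251596  0.0186765 ]
[  1   2   2   1   4   1   1   1   1   2   1   1   1   1   1   1   1   1
   1   1   2   1   1  75   1   1   1   1   1   1   1   1   1   1   1   1
   1   1   1   1   1   5   1   1   2   1   1   1   1   1   1   1   1   1
   1   2   3   1   1   1   1   1   1   1   2   1   1   1   1   1   1   1
   1   1   1   1   1   1   1   1   1 208   2   1   1   1   1   1   1   1
   1   1   1   1   1   2   1   1   1   1   1   1   1   2  64   1   1   1
   1   1   1   1   1   1   1   1   1   2  72   2   1   1   1   1] [[304.0, 165.0], [312.0, 166.0], [322.0, 166.0], [336.0, 165.0], [302.0, 168.0], [307.0, 166.0], [332.0, 166.0], [305.0, 169.0], [310.0, 168.0], [314.0, 168.0], [320.0, 169.0], [332.0, 169.0], [352.0
[... 1241 characters left out ...]
 [368.0, 198.0], [373.0, 198.0], [305.0, 201.0], [312.0, 200.0], [326.0, 201.0], [361.0, 202.0], [308.0, 203.0], [312.0, 202.0], [314.0, 203.0], [326.0, 203.0], [369.0, 203.0], [331.0, 205.0], [336.0, 205.0], [354.0, 204.0], [360.0, 208.0], [370.0, 205.0], [335.0, 207.0], [351.0, 207.0], [318.0, 209.0], [322.0, 208.0], [326.0, 209.0], [334.0, 209.0], [320.0, 210.0], [330.0, 210.0], [370.0, 210.0], [370.0, 212.0], [325.0, 215.0], [326.0, 217.0], [355.0, 222.0], [342.0, 218.0], [339.0, 228.0], [346.0, 228.0], [340.0, 231.0], [348.0, 230.0]]
t 22.72 at [ 0.6029 -0.3203  0.2691] ang 93.1 w 0.0142 f [-0.2  0.2 -2.9]
[ 0.026 -0.022  0.095] turn 0.0 rows 0.5
[ 0.026 -0.022  0.635] turn 0.0 rows 2.6
```

The tray's ring-height blobs add up to six ring areas (75+64+72+208 px), so all four rings are in. The pot hangs at about 70°. Next I'll set it on the bench and roll it upright about its foot edge.

>>> move_arm(
  motion="-1 0 -0.02 0.15 0;-1 0 -0.02 0.3 0;-1 0 -0.02 0.45 0;-1 0 -0.02 0.55 0;-1 0 -0.02 0.62 0;-1 0 -0.02 0.66 0;-1 0 -0.02 0.69 0;-1 0 -0.02 0.69 0;-1 0 -0.02 0.69 0",
  newtons=5,
)

```text
time: 23.47
position: [0.6036, -0.3249, 0.1319]
tool_rot: [-0.027, 1.0, -0.0, 0.0]
ft_force: [0.1, 0.9, -2.3]
grip_width: 0.0141
grip_force: 5.0
```

```bash
python3 - <<'E'
from h import *
tilt()
E
```

```text
moment [ 0.03 -0.04 -0.08] F [ 0.1  0.9 -2.3] w 0.0141 tcp [ 0.6036 -0.3249  0.1319]
-0.08 187 x -0.041 0.154
-0.06 277 x -0.028 0.154
-0.04 427 x -0.026 0.153
-0.02 216 x -0.016 0.147
-0.0 56 x -0.008 0.138
0.02 172 x -0.009 0.14
```

>>> move_arm(
  motion="-1 0 0 0.01 0;-1 0 0 0.02 0;-1 0 0 0.03 0;-1 0 0 0.04 0;-1 0 0 0.04 0",
)

```text
time: 23.93
position: [0.6046, -0.3251, 0.1251]
tool_rot: [-0.027, 1.0, -0.001, 0.002]
ft_force: [-0.0, 1.0, 4.3]
grip_width: 0.0142
grip_force: 5.0
```

>>> move_arm(
  motion="-1 0.05 0 -0.005 0;-1 0.1 0 -0.01 0;-1 0.155 0 -0.01 0;-1 0.2 0 -0.01 0;-1 0.25 0 0 0;-1 0.3 0 0.01 0;-1 0.37 0 0.03 0;-1 0.435 0 0.055 0;-1 0.5 0 0.085 0;-1 0.56 0 0.12 0;-1 0.56 0 0.12 0",
)

```text
time: 24.85
position: [0.4871, -0.3295, 0.0975]
tool_rot: [-0.026, 1.0, 0.002, -0.003]
ft_force: [-1.9, -1.3, 1.5]
grip_width: 0.0136
grip_force: 5.0
```

```bash
python3 - <<'E'
from h import *
tilt()
E
```

```text
moment [-0.19  0.33 -0.08] F [-1.9 -1.3  1.5] w 0.0136 tcp [ 0.4871 -0.3295  0.0975]
-0.04 241 x 0.027 0.102
-0.02 196 x 0.011 0.062
-0.0 90 x 0.007 0.031
0.02 90 x -0.006 0.015
```

>>> move_arm(
  motion="-1 0.06 0 0.04 0;-1 0.11 0 0.085 0;-1 0.16 0 0.13 0;-1 0.21 0 0.18 0;-1 0.25 0 0.22 0;-1 0.28 0 0.25 0;-1 0.28 0 0.25 0;-1 0.28 0 0.25 0",
)

```text
time: 25.57
position: [0.4353, -0.3336, 0.0491]
tool_rot: [-0.027, 1.0, 0.0, -0.0]
ft_force: [-0.4, 0.0, -0.5]
grip_width: 0.0139
grip_force: 5.0
```

```bash
python3 - <<'E'
from h import *
np.set_printoptions(precision=4,suppress=True)
o=robot.get_obs(); print(o["position"],o["moment"])
for n in ("scene","top"):
    p,d=robot.camera(n); P=cloud(n,d)
    a=blob(P,d,(.4,-.42),(.66,-.265),.012,.12); 
    for z in np.arange(.01,.12,.01):
        b=a[(a[:,2]>z)&(a[:,2]<z+.01)]
        if len(b)>3: print(n,round(z,2),len(b),b.min(0)[:2],b.max(0)[:2])
cv2.imwrite("pics/s6.png",p[:,:,::-1])
E
```

```text
[ 0.4353 -0.3336  0.0491] [0.0633 0.1326 0.0431]
scene 0.01 151 [ 0.4893 -0.3676] [ 0.5727 -0.2849]
scene 0.02 214 [ 0.4868 -0.3703] [ 0.5747 -0.2828]
scene 0.03 247 [ 0.4811 -0.3756] [ 0.5796 -0.2775]
scene 0.04 262 [ 0.4803 -0.377 ] [ 0.5839 -0.2754]
scene 0.05 401 [ 0.4424 -0.3835] [ 0.5885 -0.2699]
scene 0.06 131 [ 0.4304 -0.3839] [ 0.5885 -0.2736]
scene 0.07 84 [ 0.4302 -0.3499] [ 0.464  -0.3177]
scene 0.08 29 [ 0.4331 -0.3496] [ 0.4507 -0.3167]
scene 0.09 10 [ 0.4458 -0.3487] [ 0.4493 -0.3169]
scene 0.1 9 [ 0.444  -0.3216] [ 0.4474 -0.3144]
scene 0.11 10 [ 0.4323 -0.3236] [ 0.4487 -0.3153]
top 0.01 11 [ 0.4978 -0.3645] [ 0.5668 -0.3087]
top 0.02 35 [ 0.5451 -0.3675] [ 0.5725 -0.3399]
top 0.03 50 [ 0.4914 -0.3698] [ 0.5779 -0.3042]
top 0.04 73 [ 0.4904 -0.3746] [ 0.5831 -0.3007]
top 0.05 70 [ 0.4854 -0.3774] [ 0.5868 -0.2953]
top 0.06 11 [ 0.4851 -0.3715] [ 0.5851 -0.2973]
```

The pot is upright again, with its rim level at about 0.058 and its centre at (0.532,-0.327). I'll release so it settles flat, then regrip firmly.

>>> move_arm(
  motion="-0.3 0 0 0 0;-0.3 0 0 0 0;-0.3 0 0 0 0;-0.3 0 0 0 0;-0.3 0 0 0.01 0;-0.3 0 0 0.03 0;-0.3 0 0 0.03 0;-1 0 0 0.03 0;-1 0 0 0.03 0;-1 0 0 0.03 0;-1 0 0 0.03 0;-1 0 0 0.03 0",
  newtons=60,
)

```text
time: 26.67
position: [0.4354, -0.3335, 0.0432]
tool_rot: [-0.027, 1.0, -0.0, 0.0]
ft_force: [-0.2, 0.7, -1.5]
grip_width: 0.0138
grip_force: 60.0
```

>>> move_arm(
  motion="-1 0 0 0 0;-1 0 0 0 0;-1 0 0 0 0;-1 0 0 -0.05 0;-1 0 0 -0.15 0;-1 0 0 -0.3 0;-1 0 0 -0.5 0;-1 0 0 -0.7 0;-1 0 0 -0.85 0;-1 0 0 -0.85 0;-1 0 0 -0.85 0",
)

```text
time: 27.58
position: [0.4359, -0.3341, 0.2155]
tool_rot: [-0.027, 1.0, -0.002, 0.001]
ft_force: [-0.0, 0.8, -2.7]
grip_width: 0.0134
grip_force: 60.0
```

```bash
python3 - <<'E'
from h import *
np.set_printoptions(precision=4,suppress=True)
o=robot.get_obs(); g=o["position"]; print(g,o["moment"],o["grip_width"])
p,d=robot.camera("scene"); P=cloud("scene",d)
a=blob(P,d,(.45,-.42),(.66,-.25),g[2]-.06,g[2]+.06)
for z in np.arange(-.06,.06,.01):
    b=a[(a[:,2]-g[2]>z)&(a[:,2]-g[2]<z+.01)]
    if len(b)>3: print(round(z,2),len(b),b.min(0)[:2]-g[:2],b.max(0)[:2]-g[:2])
# pot offset ~ pan centre (.4676,.379), yaw 6
plan((.36,-.15,.22,93),(.30,.36,.22,93))
E
```

```text
[ 0.4359 -0.3341  0.2155] [0.0421 0.1509 0.0405] 0.013386913156198334
-0.05 146 [ 0.0592 -0.026 ] [0.1294 0.0422]
-0.04 671 [ 0.0551 -0.0323] [0.1345 0.0441]
-0.03 272 [ 0.0524 -0.037 ] [0.1389 0.0482]
-0.02 312 [ 0.0479 -0.0396] [0.1418 0.0522]
-0.01 327 [ 0.0453 -0.0451] [0.1452 0.0555]
0.0 379 [ 0.0226 -0.0483] [0.1499 0.0618]
0.01 471 [ 0.0156 -0.0506] [0.1518 0.0633]
0.02 67 [ 0.0142 -0.0063] [0.035  0.0083]
0.05 5 [ 0.0143 -0.0169] [ 0.0152 -0.0126]
t 27.63 at [ 0.4348 -0.3329  0.2134] ang 93.1 w 0.0135 f [ 0.1 -0.1 -3.2]
[ 0.324  0.933 -0.033] turn 0.0 rows 4.7
[ 0.488  3.495 -0.032] turn 0.0 rows 12.3
```

>>> move_arm(
  motion="-1 0.05 0.1 -0.03 0;-1 0.1 0.25 -0.03 0;-1 0.15 0.4 -0.03 0;-1 0.2 0.6 -0.03 0;-1 0.25 0.8 -0.03 0;-1 0.3 1 -0.03 0",
)

```text
time: 28.13
position: [0.362, -0.1342, 0.2171]
tool_rot: [-0.026, 1.0, 0.002, -0.002]
ft_force: [1.0, 1.0, -1.2]
grip_width: 0.0138
grip_force: 60.0
```

>>> move_arm(
  motion="-1 0 0.2 0 0;-1 0 0.4 0 0;-1 0 0.6 0 0;-1 0 0.8 0 0;-1 0 1 0 0",
)

```text
time: 28.55
position: [0.3514, 0.0647, 0.2176]
tool_rot: [-0.026, 1.0, 0.0, -0.003]
ft_force: [0.6, -0.4, -1.9]
grip_width: 0.0134
grip_force: 60.0
```

>>> move_arm(
  motion="-1 0 0.2 0 0;-1 0 0.4 0 0;-1 0 0.6 0 0;-1 0 0.75 0 0;-1 0 0.9 0 0;-1 0 1 0 0;-1 0 1 0 0;-1 0 1 0 0",
)

```text
time: 29.22
position: [0.3414, 0.2624, 0.2173]
tool_rot: [-0.028, 1.0, -0.001, -0.003]
ft_force: [-0.1, 0.2, -1.4]
grip_width: 0.0136
grip_force: 60.0
```

```bash
python3 - <<'E'
from h import *
plan((.367,.373,.215,93),(.367,.373,.115,93)); print(robot.get_obs()["moment"])
E
```

```text
t 29.22 at [0.3414 0.2624 0.2173] ang 93.2 w 0.0136 f [-0.1  0.2 -1.4]
[-0.159  0.545  0.009] turn 0.001 rows 2.7
[-0.161  0.546  0.509] turn 0.001 rows 2.4
[-0.01096766  0.14366494  0.01284387]
```

>>> move_arm(
  motion="-1 -0.05 0.15 0 0;-1 -0.1 0.3 0 0;-1 -0.15 0.45 0 0;-1 -0.16 0.545 0 0;-1 -0.16 0.545 0.1 0;-1 -0.16 0.545 0.25 0;-1 -0.16 0.545 0.4 0;-1 -0.16 0.545 0.48 0;-1 -0.16 0.545 0.51 0;-1 -0.16 0.545 0.51 0;-1 -0.16 0.545 0.51 0",
)

```text
time: 30.13
position: [0.3699, 0.3722, 0.1171]
tool_rot: [-0.026, 1.0, -0.0, -0.0]
ft_force: [-0.2, -0.7, -0.7]
grip_width: 0.0133
grip_force: 60.0
```

```bash
python3 - <<'E'
from h import *
np.set_printoptions(precision=4,suppress=True)
plan((.367,.373,.109,93)); g=robot.get_obs()["position"]
p,d=robot.camera("scene"); P=cloud("scene",d)
a=blob(P,d,(.38,.28),(.545,.47),.072,.15)
for z in np.arange(.07,.15,.01):
    b=a[(a[:,2]>z)&(a[:,2]<z+.01)]
    if len(b)>3: print(round(z,2),len(b),b.min(0)[:2],b.max(0)[:2])
E
```

```text
t 30.13 at [0.3699 0.3722 0.1171] ang 93.0 w 0.0133 f [-0.2 -0.7 -0.7]
[0.014 0.005 0.04 ] turn -0.0 rows 0.2
0.07 78 [0.4137 0.3077] [0.5429 0.4381]
0.08 153 [0.4196 0.3351] [0.5051 0.427 ]
0.09 167 [0.4209 0.3296] [0.5084 0.4283]
0.1 198 [0.4152 0.3291] [0.5126 0.4285]
0.11 213 [0.3976 0.3232] [0.5161 0.432 ]
0.12 236 [0.3802 0.322 ] [0.5208 0.4341]
0.13 196 [0.3807 0.3175] [0.5225 0.4356]
0.14 34 [0.381  0.3547] [0.4023 0.3863]
```

>>> move_arm(
  motion="-1 0 0 0.02 0;-1 0 0 0.035 0;-1 0 0 0.042 0;-1 0 0 0.042 0;-1 0 0 0.042 0",
)

```text
time: 30.6
position: [0.3698, 0.3732, 0.1092]
tool_rot: [-0.027, 1.0, 0.0, 0.0]
ft_force: [-1.3, -0.5, -0.2]
grip_width: 0.0136
grip_force: 60.0
```

>>> move_arm(
  motion="-1 0 0 0.005 0;-1 0 0 0.01 0;-1 0 0 0.01 0;-0.3 0 0 0.01 0;-0.3 0 0 0.01 0;-0.3 0 0 0.01 0;-0.3 0 0 0.01 0;-0.3 0 0 0.01 0;-0.3 0 0 0.01 0;-0.3 0 0 0.01 0",
  newtons=20,
)

```text
time: 31.43
position: [0.3697, 0.373, 0.1066]
tool_rot: [-0.027, 1.0, -0.0, -0.0]
ft_force: [-0.5, -0.5, 0.0]
grip_width: 0.0303
grip_force: 0.0
```

>>> move_arm(
  motion="0 0 0 -0.05 0;0 0 0 -0.2 0;0 0 0 -0.4 0;0 0 0 -0.6 0;0 0 0 -0.8 0;0 0.2 0 -0.8 0;0 0.2 0 -0.8 0;0 0.2 0 -0.8 0",
)

```text
time: 32.1
position: [0.3282, 0.3706, 0.2683]
tool_rot: [-0.027, 1.0, 0.0, 0.001]
ft_force: [1.6, 0.1, 0.0]
grip_width: 0.0434
grip_force: 0.0
```

```bash
python3 - <<'E'
from h import *
np.set_printoptions(precision=4,suppress=True)
p,d=robot.camera("scene"); P=cloud("scene",d); cv2.imwrite("pics/s7.png",p[:,:,::-1])
a=blob(P,d,(.38,.28),(.545,.47),.072,.15)
for z in np.arange(.07,.15,.01):
    b=a[(a[:,2]>z)&(a[:,2]<z+.01)]
    if len(b)>3: print(round(z,2),len(b),b.min(0)[:2],b.max(0)[:2])
print(robot.get_obs()["time"],robot.get_obs()["position"])
E
```

```text
0.07 126 [0.406  0.3182] [0.5306 0.4357]
0.08 149 [0.4236 0.3331] [0.5082 0.4232]
0.09 189 [0.4206 0.3317] [0.5122 0.4265]
0.1 212 [0.4136 0.3269] [0.5154 0.4304]
0.11 229 [0.3808 0.3237] [0.5203 0.4352]
0.12 239 [0.3807 0.3195] [0.5224 0.4361]
0.13 36 [0.3809 0.3226] [0.4938 0.4274]
32.15 [0.3293 0.3708 0.2677]
```

View pics/s7.png

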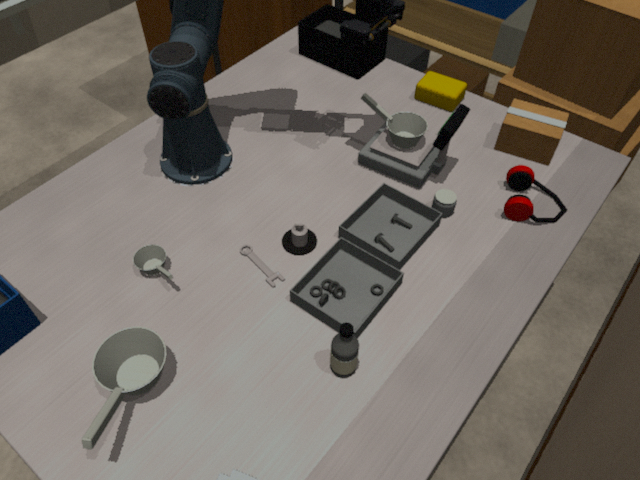

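The pot stands upright and empty on the scale at (405,130). The weight is on its rest at (299,235). All the rings are in the rings tray around (325,292) and (377,290), and the oil bottle, tin and spanner are where they were.

```bash
python3 -c "
from rig import robot
print(robot.hand_in())"
```

```text
the job is handed in; nothing more can be done
None
```

I handed the job in at about 32 s: the last camera view showed the weight upright on its rest, all four rings in the rings tray, the empty pot upright near the middle of the pan and no bystander disturbed, but the hand-in gave no verdict.

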